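Screw the protective cap onto a coarse-thread receptacle

ROBOT

A 6-joint arm with a two-finger parallel gripper is mounted at the origin on the work surface. World frame = base frame: x ahead of the robot, y to its left, z up, the work surface at z = 0. Lengths are in m, angles in rad, forces in N, time in s.
With the tool pointing down it reaches from about 0.275 to 0.85 m from the base axis. Payload 19 kg.
Tool frame: the origin (TCP) lies at the centre of the arm's flange, where the gripper is bolted on; the fingertips stand 173 mm ahead of it and the grasp point (between the pads) lies env.hold_point_z ahead of it (env.hold_point_z is the distance from the TCP to the grasp point, in m); z points along the fingers, y is the line along which they close (so a half turn about z gives the same grasp; the last joint's range is limited). The gripper opens to 85 mm and grips with 20 to 120 N. Pads are 22 mm wide; open, the fingers measure 114 mm over their backs; the gripper's body (76 mm by 85 mm) begins 54 mm behind the grasp point. The pads swing forward as they close: fully open they stand 13 mm farther back than shut.
Start: joints at [-1.323, 0.15, 1.437, -0, 1.554, -0.134], TCP at [0.214, -0.534, 0.405] pointing down, gripper open.
Joint ranges: [-2.8, 2.8], [-0.68, 2.1], [0.12, 2.68], [-1.39, 4.53], [0.16, 2.79], [-2.81, 2.81]. Speed limits (rad/s): [1.89, 1.89, 2.22, 3.01, 3.01, 3.01].

INTERFACE

Orientations are given as [roll, pitch, yaw] about the fixed x, y, z axes, in that order (R = Rz(yaw) Ry(pitch) Rx(roll)).
In Python, from plant import read_state, imaging, job, env gives the robot as it stands. The module is installed in compiled form; this text tells all that it offers.
- The arm moves only by the tool arm_command, never from a script. Its argument "steps" is a list of rows, each a list of 3 entries, a list of its own where there are three numbers: the turn, a rotation vector about the world's x, y, z in degrees, then the shift along the world's x, y, z in mm, then the opening, from -1 (shut) to 1 (fully open). In form: [[[rx, ry, rz], [x, y, z], claw], ...]. A call has 1 to 12 rows; each row is the pose to reach, as a shift and turn from the pose commanded when the call began; what a row does not reach only later rows make up. A row lasts 1/10 s, in which the tool goes at most 50 mm and 8.59 degrees, less where a joint would pass 70% of its speed; a pose out of reach is approached as far as the arm can. A call with a gripper value outside its range is refused whole. The fingers move at their own pace and stop on an object; the grip force is fixed at half the most. Time passes only in rows, so rows that repeat a pose let the fingers close. It gives the time, the measured TCP pose, the force, the opening and the grip force at its end, in the units of the state.
- read_state(): the state, without advancing time (a new reading comes with each control period).
- imaging.grab_frame(name): name is "scene" or "top" or "wrist"; returns a dict with "img" (420x560x3 uint8, red, green, blue), "fovy" (degrees; the focal length in pixels is half the picture's height over the tangent of half this angle, whatever the lens; pixels are square), "cx", "cy" (the principal point, pixels), "pose" (4x4, takes a point from camera to world coordinates); the wrist camera has in their place "mount" (4x4, takes a point from camera to tool coordinates, whose origin is the TCP and whose axes are the flange's). Camera axes: x right, y down, z forward; pixel columns grow to the right and rows downward; lengths in m; the calibration is good to about 2 mm. A picture is of the moment at which its call begins: read the wrist's pose just before it. There is no depth.
- job.finish_job(): hands the job in; it is judged then, once.
The state is a dict: "time": time; "qpos": joint angles; "qd": joint speeds; "tau": joint torques, N m; "tool_pos": TCP position; "ee_rot": TCP orientation; "contact_force": force on the tool from outside, world axes, zero at the start; "torque": the same for the moment, N m; "width": finger opening in m; "finger_force": force on a finger pad.
Only numpy, scipy, OpenCV 4.12 (cv2) and the standard library are available. Lean on these libraries where they do the work, as an engineer would, in place of code of your own. Each camera call takes 0.05 s, during which the arm holds its last target. There are 200 camera calls.

TASK

Fit the large black protective cap on the open threaded receptacle in the lid of the control unit: set it squarely on the thread and, pressing lightly, turn it backwards (counter-clockwise from above) until it has clearly ridden up the thread and drops off its start; a slip in the first few degrees does not count, so keep on to the next drop. Then turn it clockwise until it is fully down and hand-snug on the sealing ring, without forcing the thread, and let go. Leave the small cap, the screwdriver and the solder spool where they lie.

Things in the scene. Friction and masses are not known exactly. Their poses are not given: they have to be found in the camera images.
- cap_mid (a point): Centre of the large protective cap: round, black, fluted plastic, 54 mm across and 38.5 mm high, 120 to 190 g, standing rim down on the mat; grip it across its side. The point is on its axis (z), 19.25 mm above the rim. On the receptacle, cap_mid is 6 to 14.3 mm above the mouth while riding on the thread, 0.8 mm above it when fully down.
- cap_rim (a point): Centre of the cap's open rim (its underside). The cap is hollow 18 mm deep, bore 43 mm, with three inward lugs 2.5 mm thick right at the rim, 120 degrees apart, 35.5 mm across their tips; outside nothing shows where they are. Side play of the cap on the thread: about 0.8 mm; held off-centre, it binds and may not drop.
- mouth (a point): Centre of the open receptacle's mouth, at the top of the black sealing ring on its lip, 82 mm above the bench; z up. The receptacle is an upright steel shell 34 mm across, 41 mm across its coarse right-handed three-start thread: 24 mm a turn, ridges 8 mm apart, lugs with 1.5 mm of up-down play between them. How the thread starts are clocked differs each time; no pose tells it.
- thread_top (a point): On the receptacle's axis at the height of the three thread starts, 4 mm below the mouth. Under a light push (3 to 8 N) the cap, turned counter-clockwise, climbs for at most a third of a turn until all lugs are on the thread starts (cap_mid 14.3 mm above the mouth), then drops about 8 mm, ready to go clockwise. Set down on the edges, it may slip in from lower at once: back on.
- flange (a point): Foot of the shell on its square flange (58 mm wide, 4 mm thick), 26 mm below the mouth. From the drop the cap sinks for about 90 degrees clockwise to the sealing ring (rim then 7.5 mm above the flange), turns 25 to 45 degrees more almost freely, then tightens. About 0.2 N m is hand-snug and stays so when let go; 0.3 N m or more forces the thread.
- unit: The control unit, fixed: a grey box 150 x 240 mm (its x and y), lid 52 mm above the bench, on a steel plate 190 x 300 x 8 mm. Origin under its centre on the bench, z up. The open receptacle is 52 mm from the centre towards its +y; a smaller receptacle, closed already by a cap 33 mm across whose top is 76 mm above the bench, is 72 mm towards its -y.
- small_cap_mid (a point): A spare small black cap, loose, 33 mm across and 20 mm high; this is its centre. It does not fit; leave it.
- driver: A screwdriver with an orange handle, 170 mm long, lying loose; origin under it near its middle, x along it towards the tip. Leave it.
- spool: A spool of solder, loose, standing upright, 50 mm across and 40 mm high; origin under its centre. Leave it.
Mind the look-alikes: they are no part of the job. Leave any orange or purple look-alike of the part that bears cap_mid alone.

How it is judged:
On the way, in this order (a step that is already met when the one before it is completed fails the run):
1. turned back, the cap rides on top of the thread starts (horizontal distance between cap_mid and mouth below 0.004 m and z of cap_mid in the frame of mouth between 0.0128 and 0.0155 m and contact force between cap and unit above 0.5 N), for 0.1 s.
2. the cap has dropped off the thread starts into the thread (horizontal distance between cap_mid and mouth below 0.004 m and z of cap_mid in the frame of mouth below 0.0085 m), for 0.1 s.
At the end, for the whole second after the job is handed in: the cap is screwed fully down on the receptacle (its axis within 3 mm, level within 0.06 rad, its centre no more than 1.8 mm above the mouth), snug (it and the unit press on each other with over 5 N, more than its weight), and at rest (horizontal distance between cap_mid and mouth below 0.003 m and z of cap_mid in the frame of mouth below 0.0018 m and angle between cap_mid's own z axis and vertical below 0.06 rad and contact force between cap and unit above 5 N and linear speed of cap below 0.02 m/s); the robot touches nothing.
It fails at once if the thread is forced: more than 120 N between cap and unit (contact force between cap and unit above 120 N).
It fails at once if a bystander is shifted by more than 30 mm (distance of any of small_cap_mid, driver, spool from where it was at the start of the episode above 0.03 m).
It also fails if it takes over 64 s, if anything falls off the work surface, if the arm or the gripper's body presses on something with over 40 N, if the wrist force passes 120 N, or if a joint passes its speed limit or range.

## Working session

There is one attempt and no reset: what is moved stays moved. The work goes in short steps, Python scripts to look and compute and a tool call to move; the robot and the scene stay as the last step left them, time stands still between calls to the robot, and variables do not carry over. Pictures are saved under pics/ and viewed, at most 10 in all, crops included, and the job is handed in when it is done.

Besides the shell and the picture viewer there is one more tool, called after "Request:" by a JSON object that holds its "name" and its "arguments", one argument or row to a line. arm_command: Moves the arm, as the interface text tells. Its arguments: {"type":"object","properties":{"steps":{"type":"array"}},"required":["steps"]}

```bash
mkdir -p pics; cat > h.py <<'E'
import numpy as np, cv2
from scipy.spatial.transform import Rotation as R
from plant import read_state, imaging, job, env
def grab(n,fn=None):
    s=read_state(); f=imaging.grab_frame(n)
    if n=="wrist":
        T=np.eye(4); T[:3,3]=s["tool_pos"]; r=np.array(s["ee_rot"])
        T[:3,:3]=r if r.shape==(3,3) else R.from_euler("xyz",r).as_matrix()
        f["pose"]=T@np.array(f["mount"])
    if fn: cv2.imwrite("pics/"+fn,f["img"][:,:,::-1])
    return f
def foc(f): return f["img"].shape[0]/2/np.tan(np.radians(f["fovy"])/2)
def onz(f,u,v,z):
    P=np.array(f["pose"]); d=P[:3,:3]@np.array([(u-f["cx"])/foc(f),(v-f["cy"])/foc(f),1]); o=P[:3,3]
    return o+d*(z-o[2])/d[2]
def proj(f,p):
    P=np.array(f["pose"]); c=P[:3,:3].T@(np.array(p)-P[:3,3]); return foc(f)*c[:2]/c[2]+[f["cx"],f["cy"]]
E
python3 - <<'E'
from h import *
s=read_state(); print({k:np.round(v,4) for k,v in s.items()}, env.hold_point_z)
for n in ["top","scene"]:
    f=grab(n,n+"0.png"); print(n,f["fovy"],f["cx"],f["cy"],np.round(f["pose"],3))
f=grab("wrist","w0.png");print(np.round(f["mount"],3),f["fovy"])
E
```

```text
{'time': np.float64(0.0), 'qpos': array([-1.3230e+00,  1.5100e-01,  1.4380e+00, -1.0000e-04,  1.5538e+00,
       -1.3400e-01]), 'qd': array([0.0013, 0.0009, 0.0016, 0.0002, 0.0001, 0.0004]), 'tau': array([-2.30000e-03, -7.13075e+01, -5.70863e+01, -3.00000e-04,
        9.30000e-03,  0.00000e+00]), 'tool_pos': array([ 0.2142, -0.5336,  0.4041]), 'ee_rot': array([-3.1404e+00, -1.0000e-04,  3.8180e-01]), 'contact_force': array([ 0.8411, -0.7737,  0.3157]), 'torque': array([ 0.0066, -0.0077,  0.0269]), 'finger_force': np.float64(0.0), 'width': np.float64(0.0848)} 0.1547
top 47.9458388907045 277.536309331894 209.0544143032939 [[-0.008 -0.999  0.052  0.478]
 [-1.     0.008  0.014 -0.1  ]
 [-0.015 -0.052 -0.999  1.054]
 [ 0.     0.     0.     1.   ]]
scene 43.354754128025974 278.3406220330223 206.98492565599497 [[ 0.667  0.416 -0.619  1.235]
 [ 0.745 -0.387  0.543 -0.748]
 [-0.013 -0.823 -0.568  0.752]
 [ 0.     0.     0.     1.   ]]
[[ 0.    -0.946 -0.323  0.084]
 [ 1.    -0.     0.002 -0.001]
 [-0.002 -0.323  0.946  0.03 ]
 [ 0.     0.     0.     1.   ]] 67.01280931802631
```

View pics/top0.png

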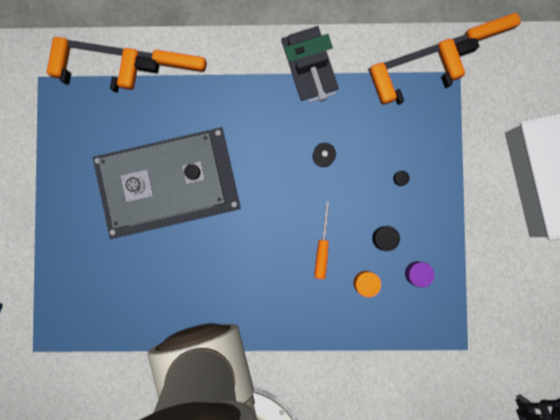

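View pics/scene0.png

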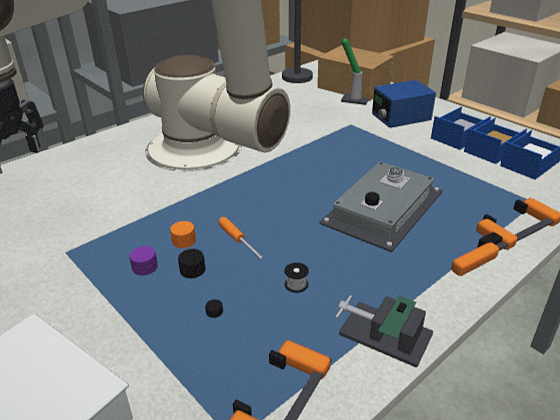

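The large black cap is at top pixel (386,238), with the orange look-alike at (368,284) and purple at (420,274). The open receptacle is at (135,184) and the closed one at (193,172).

```bash
python3 - <<'E'
from h import *
f=grab("top"); g=cv2.cvtColor(f["img"],cv2.COLOR_RGB2HSV)
m=((g[:,:,2]<60)).astype(np.uint8)
n,l,st,c=cv2.connectedComponentsWithStats(m[200:280,350:440])
for i in range(1,n):
    if st[i,4]>50: print(st[i],c[i]+[350,200],onz(f,*(c[i]+[350,200]),0.03))
print("mouth",onz(f,135,184,.08),"closed",onz(f,193,172,.076), "or",onz(f,368,284,.038),"pu",onz(f,420,274,.038))
print("spool",onz(f,324,154,.03),"drv",onz(f,325,240,.01),"small",onz(f,401,178,.015))
E
```

```text
[ 23  27  26  23 492] [385.47357724 238.02439024] [ 0.46666545 -0.31763379  0.03      ]
mouth [0.58329157 0.210211   0.08      ] closed [0.60776743 0.09004617 0.076     ] or [ 0.36924754 -0.27691004  0.038     ] pu [ 0.38972368 -0.38774597  0.038     ]
spool [ 0.65061962 -0.18751862  0.03      ] drv [ 0.4631003  -0.18900018  0.01      ] small [ 0.59818743 -0.35748162  0.015     ]
```

Request:
{"name": "arm_command", "arguments": {
  "steps": [
    [[0,0,0],[36,31,-11],1],
    [[0,0,0],[72,62,-21],1],
    [[0,0,0],[108,93,-32],1],
    [[0,0,0],[144,124,-43],1],
    [[0,0,0],[180,155,-53],1],
    [[0,0,0],[216,186,-64],1],
    [[0,0,0],[253,216,-75],1],
    [[0,0,0],[253,216,-75],1],
    [[0,0,0],[253,216,-75],1]
  ]
}}

```text
time: 1.1
tool_pos: [0.4678, -0.3168, 0.3293]
ee_rot: [-3.141, 0.001, 0.384]
contact_force: [-0.8, -0.3, -0.3]
width: 0.0855
finger_force: 0.0
```

```bash
cat >> h.py <<'E'
def dark(f,p,z,w,thr=60):
    """min enclosing circle / centroid of dark blob nearest projection of p"""
    u,v=proj(f,p).astype(int); g=f["img"].max(2)
    n,l,st,c=cv2.connectedComponentsWithStats((g<thr).astype(np.uint8))
    best=[i for i in range(1,n) if st[i,4]>w]
    i=min(best,key=lambda i:np.hypot(*(c[i]-[u,v])))
    ct=max(cv2.findContours((l==i).astype(np.uint8),0,2)[0],key=len); e=cv2.fitEllipse(cv2.convexHull(ct))
    return (u,v),st[i],e,onz(f,*e[0],z)
E
python3 - <<'E'
from h import *
f=grab("wrist","w1.png"); s=read_state(); print(np.round(s["tool_pos"],4),np.round(s["ee_rot"],4))
print(dark(f,[.467,-.318,.03],.0385,1000))
E
```

```text
[ 0.4672 -0.3176  0.3296] [-3.1414e+00  4.0000e-04  3.8250e-01]
((np.int64(282), np.int64(198)), array([ 256,  165,   60,   65, 3090], dtype=int32), ((285.253173828125, 197.2349853515625), (59.717952728271484, 65.51556396484375), 177.25003051757812), array([ 0.47098671, -0.31881682,  0.0385    ]))
```

View pics/w1.png

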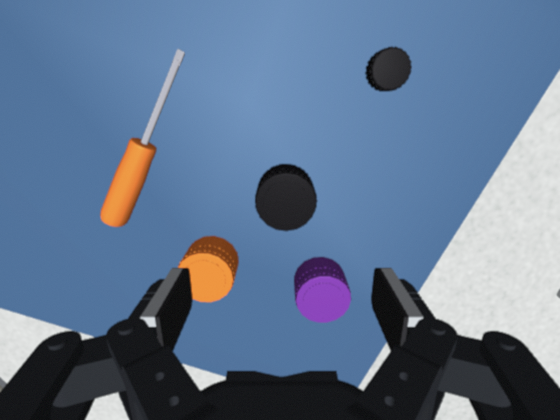

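The cap's top face is centred near pixel (286,200), and both look-alikes are clear of the finger line (image-horizontal). I'll squeeze at two yaws to centre the cap.

Request:
{"name": "arm_command", "arguments": {
  "steps": [
    [[0,0,0],[1.5,-2,-40],1],
    [[0,0,0],[1.5,-2,-80],1],
    [[0,0,0],[1.5,-2,-120],1],
    [[0,0,0],[1.5,-2,-150],1],
    [[0,0,0],[1.5,-2,-150],1],
    [[0,0,0],[1.5,-2,-150],-1],
    [[0,0,0],[1.5,-2,-150],-1],
    [[0,0,0],[1.5,-2,-150],-1],
    [[0,0,0],[1.5,-2,-150],-1],
    [[0,0,0],[1.5,-2,-150],-1],
    [[0,0,0],[1.5,-2,-150],1],
    [[0,0,0],[1.5,-2,-150],1]
  ]
}}

```text
time: 2.35
tool_pos: [0.4689, -0.3198, 0.1809]
ee_rot: [3.14, -0.001, 0.382]
contact_force: [0.2, -0.3, -0.6]
width: 0.0795
finger_force: 0.0
```

Request:
{"name": "arm_command", "arguments": {
  "steps": [
    [[0,0,0],[0,0,0],1],
    [[0,0,8],[0,0,0],1],
    [[0,0,16],[0,0,0],1],
    [[0,0,24],[0,0,0],1],
    [[0,0,32],[0,0,0],1],
    [[0,0,40],[0,0,0],1],
    [[0,0,48],[0,0,0],1],
    [[0,0,56],[0,0,0],1],
    [[0,0,64],[0,0,0],1],
    [[0,0,72],[0,0,0],1],
    [[0,0,80],[0,0,0],1],
    [[0,0,88],[0,0,0],1]
  ]
}}

```text
time: 3.55
tool_pos: [0.4688, -0.3196, 0.1798]
ee_rot: [-3.142, 0.0, 1.924]
contact_force: [0.6, -0.0, 0.4]
width: 0.0854
finger_force: 0.0
```

Request:
{"name": "arm_command", "arguments": {
  "steps": [
    [[0,0,0],[0,0,0],-1],
    [[0,0,0],[0,0,0],-1],
    [[0,0,0],[0,0,0],-1],
    [[0,0,0],[0,0,0],-1],
    [[0,0,0],[0,0,0],-1]
  ]
}}

```text
time: 4.05
tool_pos: [0.4688, -0.3197, 0.1802]
ee_rot: [3.142, 0.0, 1.914]
contact_force: [-3.0, 0.5, 7.3]
width: 0.0527
finger_force: 62.9
```

Request:
{"name": "arm_command", "arguments": {
  "steps": [
    [[0,0,0],[0,0,0],1],
    [[0,0,0],[0,0,0],1],
    [[0,0,0],[0,0,0],1],
    [[0,0,0],[0,0,40],1],
    [[0,0,0],[0,0,80],1],
    [[0,0,0],[0,0,120],1],
    [[0,0,0],[0,0,150],1],
    [[0,0,0],[0,0,150],1],
    [[0,0,0],[0,0,150],1]
  ]
}}

```text
time: 4.95
tool_pos: [0.4687, -0.3196, 0.3298]
ee_rot: [3.141, 0.001, 1.917]
contact_force: [-0.0, 0.1, -0.8]
width: 0.0852
finger_force: 0.0
```

```bash
python3 - <<'E'
from h import *
f=grab("wrist","w2.png"); s=read_state(); print(np.round(s["tool_pos"],4),np.round(s["ee_rot"],4))
print(dark(f,[.469,-.3197,.03],.0385,1000))
u,v=proj(f,[.469,-.3197,.0385]).astype(int); print(u,v)
cv2.imwrite("pics/w2c.png",cv2.resize(f["img"][v-50:v+50,u-60:u+60,::-1],None,fx=6,fy=6,interpolation=cv2.INTER_CUBIC))
E
```

```text
[ 0.4686 -0.3195  0.3288] [-3.1410e+00 -8.0000e-04  1.9172e+00]
((np.int64(280), np.int64(196)), array([ 252,  162,   60,   65, 3076], dtype=int32), ((281.1117858886719, 194.78518676757812), (59.65963363647461, 65.47463989257812), 0.6282324194908142), array([ 0.46807116, -0.31595613,  0.0385    ]))
280 199
```

View pics/w2c.png

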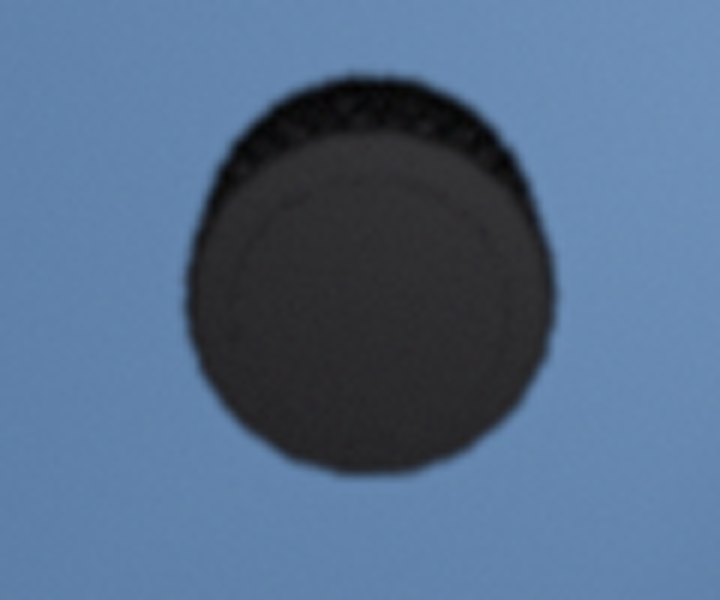

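Request:
{"name": "arm_command", "arguments": {
  "steps": [
    [[0,0,0],[8,36,3],1],
    [[0,0,0],[16,72,6],1],
    [[0,0,0],[24,108,9],1],
    [[0,0,0],[32,144,12],1],
    [[0,0,0],[40,180,15],1],
    [[0,0,0],[48,216,18],1],
    [[0,0,0],[56,252,21],1],
    [[0,0,0],[64,288,24],1],
    [[0,0,0],[72,324,27],1],
    [[0,0,0],[80,360,30],1],
    [[0,0,0],[88,396,36],1],
    [[0,0,0],[96,432,43.5],1]
  ]
}}

```text
time: 6.2
tool_pos: [0.5648, 0.114, 0.3715]
ee_rot: [-3.139, -0.001, 1.917]
contact_force: [0.0, -0.0, 0.4]
width: 0.0852
finger_force: 0.0
```

Request:
{"name": "arm_command", "arguments": {
  "steps": [
    [[0,0,0],[9,48,0],1],
    [[0,0,0],[18,98,0],1],
    [[0,0,0],[18,98,0],1],
    [[0,0,0],[18,98,0],1],
    [[0,0,0],[18,98,0],1]
  ]
}}

```text
time: 6.7
tool_pos: [0.5827, 0.2097, 0.3721]
ee_rot: [-3.14, 0.0, 1.917]
contact_force: [0.8, 0.3, -0.1]
width: 0.0854
finger_force: 0.0
```

```bash
python3 - <<'E'
from h import *
f=grab("wrist","w3.png"); s=read_state(); print(np.round(s["tool_pos"],4),np.round(s["ee_rot"],4))
u,v=proj(f,[.583,.210,.082]).astype(int); print(u,v)
cv2.imwrite("pics/w3c.png",cv2.resize(f["img"][v-50:v+50,u-60:u+60,::-1],None,fx=6,fy=6,interpolation=cv2.INTER_CUBIC))
E
```

```text
[0.5827 0.2094 0.3725] [-3.1404e+00  1.0000e-04  1.9166e+00]
281 199
```

View pics/w3c.png

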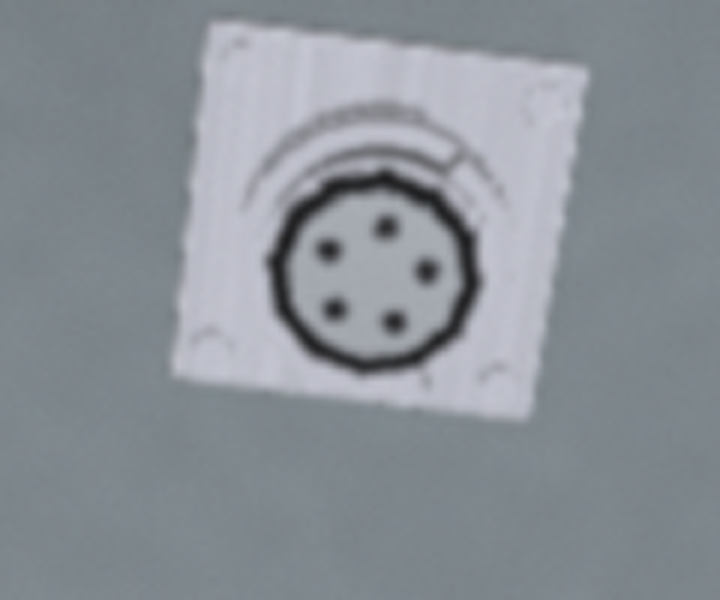

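The cap's top face is centred at crop (371,301). The sealing ring on the mouth is centred at crop (374,271), with the flange square around it.

```bash
python3 - <<'E'
from h import *
f=grab("wrist"); s=read_state()
a=f["img"][149:249,221:341]; m=(a.max(2)<75).astype(np.uint8)
n,l,st,c=cv2.connectedComponentsWithStats(m); i=1+np.argmax(st[1:,4]); 
ct=max(cv2.findContours((l==i).astype(np.uint8),0,2)[0],key=len); e=cv2.fitEllipse(ct); print(e,st[i])
M=onz(f,221+e[0][0],149+e[0][1],.082); M2=onz(f,221+373.5/6,149+270.5/6,.082)
im=cv2.imread("pics/w2.png")
# cap reference: pose then
P=np.eye(4);P[:3,3]=[.46865,-.31955,.3293];P[:3,:3]=R.from_euler("xyz",[-3.1412,-.0002,1.9172]).as_matrix()
f2=dict(f);f2["pose"]=P@np.array(f["mount"])
C=onz(f2,220+370.5/6-.4,149+301.5/6-.4,.0385); 
b=C-[.4688,-.3197,.0385]
print("mouth raw",M,M2,"cap seen",C,"bias",b,"mouth corr",M-b, s["tool_pos"])
E
```

```text
((61.74467849731445, 44.32837677001953), (31.549179077148438, 32.93412780761719), 89.11964416503906) [ 45  28  34  33 180]
mouth raw [0.58249117 0.21492084 0.082     ] [0.58312836 0.21443281 0.082     ] cap seen [ 0.46918127 -0.31902389  0.0385    ] bias [ 3.81268866e-04  6.76105014e-04 -2.08166817e-17] mouth corr [0.5821099  0.21424473 0.082     ] [0.58275606 0.20923104 0.37285836]
```

Request:
{"name": "arm_command", "arguments": {
  "steps": [
    [[0,0,0],[-9,-48,0],1],
    [[0,0,0],[-18,-96,-10],1],
    [[0,0,0],[-28,-144,-20],1],
    [[0,0,0],[-38,-192,-30],1],
    [[0,0,0],[-48,-240,-40],1],
    [[0,0,0],[-58,-288,-43],1],
    [[0,0,0],[-68,-336,-43],1],
    [[0,0,0],[-78,-384,-43],1],
    [[0,0,0],[-89,-432,-43],1],
    [[0,0,0],[-101,-480,-43],1],
    [[0,0,0],[-114,-530,-43],1],
    [[0,0,0],[-114,-530,-43],1]
  ]
}}

```text
time: 8.0
tool_pos: [0.4661, -0.3249, 0.33]
ee_rot: [-3.141, 0.001, 1.912]
contact_force: [-0.3, 0.6, -0.1]
width: 0.0854
finger_force: 0.0
```

Request:
{"name": "arm_command", "arguments": {
  "steps": [
    [[0,0,0],[0,0,0],1],
    [[0,0,0],[0,0,-40],1],
    [[0,0,0],[0,0,-80],1],
    [[0,0,0],[0,0,-120],1],
    [[0,0,0],[0,0,-150.5],1],
    [[0,0,0],[0,0,-150.5],1],
    [[0,0,0],[0,0,-150.5],-1],
    [[0,0,0],[0,0,-150.5],-1],
    [[0,0,0],[0,0,-150.5],-1],
    [[0,0,0],[0,0,-150.5],-1],
    [[0,0,0],[0,0,-150.5],-1],
    [[0,0,0],[0,0,-150.5],-1]
  ]
}}

```text
time: 9.2
tool_pos: [0.4693, -0.3197, 0.1822]
ee_rot: [3.14, 0.003, 1.918]
contact_force: [-2.1, 3.0, 11.9]
width: 0.0526
finger_force: 61.6
```

```bash
python3 -c "
from h import *
s=read_state(); print({k:np.round(s[k],4) for k in s})"
```

```text
{'time': np.float64(9.2), 'qpos': array([-7.3380e-01,  3.0950e-01,  1.7196e+00,  3.0000e-04,  1.1092e+00,
       -1.0810e+00]), 'qd': array([-0.0007, -0.0002, -0.0005,  0.0008, -0.0004, -0.0018]), 'tau': array([-1.35700e+00, -7.07266e+01, -4.52987e+01, -5.33500e-01,
       -1.15460e+00,  4.10000e-03]), 'tool_pos': array([ 0.4693, -0.3197,  0.1822]), 'ee_rot': array([3.1399e+00, 2.7000e-03, 1.9178e+00]), 'contact_force': array([-2.0785,  2.9854, 11.9004]), 'torque': array([0.6731, 0.2455, 0.0654]), 'finger_force': np.float64(61.6285), 'width': np.float64(0.0526)}
```

Request:
{"name": "arm_command", "arguments": {
  "steps": [
    [[0,0,0],[0,0,30],-1],
    [[0,0,0],[0,0,75],-1],
    [[0,0,0],[4,20,115],-1],
    [[0,0,-2],[13,60,130],-1],
    [[0,0,-4],[21,100,140],-1],
    [[0,0,-6],[30,141,150],-1],
    [[0,0,-8],[39,182,150],-1],
    [[0,0,-12],[48,224,150],-1],
    [[0,0,-16],[57,266,150],-1],
    [[0,0,-20],[66,308,150],-1],
    [[0,0,-24],[75,350,150],-1],
    [[0,0,-28],[84,392,150],-1]
  ]
}}

```text
time: 10.4
tool_pos: [0.5525, 0.0743, 0.3315]
ee_rot: [3.139, -0.0, 1.426]
contact_force: [0.8, -0.9, -2.0]
width: 0.0528
finger_force: 63.5
```

Request:
{"name": "arm_command", "arguments": {
  "steps": [
    [[0,0,0],[9,42,0],-1],
    [[0,0,0],[18,84,0],-1],
    [[0,0,0],[25,120,-10],-1],
    [[0,0,0],[29.5,141.5,-30],-1],
    [[0,0,0],[29.5,141.5,-50],-1],
    [[0,0,0],[29.5,141.5,-54],-1],
    [[0,0,0],[29.5,141.5,-54],-1],
    [[0,0,0],[29.5,141.5,-54],-1],
    [[0,0,0],[29.5,141.5,-54],-1]
  ]
}}

```text
time: 11.3
tool_pos: [0.5824, 0.2135, 0.2772]
ee_rot: [3.14, -0.001, 1.428]
contact_force: [-0.3, 0.1, -0.5]
width: 0.0523
finger_force: 63.6
```

```bash
python3 -c "
from h import *
s=read_state(); print({k:np.round(s[k],4) for k in s})
f=grab('scene','s1.png'); u,v=proj(f,[.582,.214,.1]).astype(int)
f['img']=f['img'][v-50:v+50,u-60:u+60]; cv2.imwrite('pics/s1c.png',cv2.resize(f['img'][:,:,::-1],None,fx=6,fy=6,interpolation=2))"
```

```text
{'time': np.float64(11.3), 'qpos': array([2.2720e-01, 3.1380e-01, 1.4999e+00, 1.0000e-04, 1.3259e+00,
       3.6970e-01]), 'qd': array([ 0.0013,  0.0028,  0.004 ,  0.0002, -0.0006,  0.0012]), 'tau': array([ 1.70400e-01, -8.32551e+01, -5.40844e+01,  5.00000e-03,
        1.84000e-02, -2.40000e-03]), 'tool_pos': array([0.5824, 0.2135, 0.2772]), 'ee_rot': array([ 3.1398e+00, -8.0000e-04,  1.4283e+00]), 'contact_force': array([-0.3093,  0.0544, -0.5345]), 'torque': array([-0.0233, -0.0208, -0.0435]), 'finger_force': np.float64(63.5671), 'width': np.float64(0.0523)}
```

View pics/s1c.png

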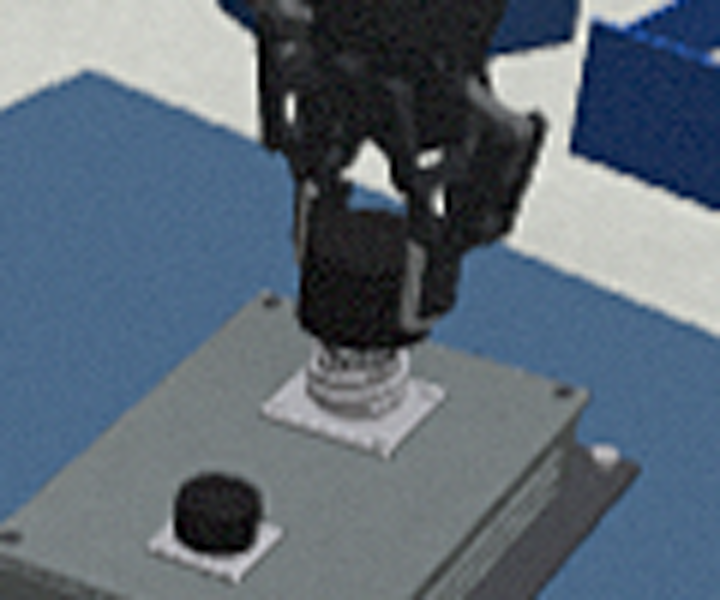

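The cap is held level, just above the shell and roughly concentric with it (crop 365,330). I'll descend gently.

Request:
{"name": "arm_command", "arguments": {
  "steps": [
    [[0,0,0],[0,0.5,-5],-1],
    [[0,0,0],[0,0.5,-10],-1],
    [[0,0,0],[0,0.5,-13],-1],
    [[0,0,0],[0,0.5,-15],-1],
    [[0,0,0],[0,0.5,-16],-1],
    [[0,0,0],[0,0.5,-17],-1],
    [[0,0,0],[0,0.5,-17],-1]
  ]
}}

```text
time: 12.05
tool_pos: [0.5822, 0.2144, 0.2586]
ee_rot: [-3.141, -0.0, 1.429]
contact_force: [-1.4, -0.4, -1.9]
width: 0.0525
finger_force: 63.6
```

Request:
{"name": "arm_command", "arguments": {
  "steps": [
    [[0,0,0],[0,0,-1],-1],
    [[0,0,0],[0,0,-2],-1],
    [[0,0,0],[0,0,-2],-1]
  ]
}}

```text
time: 12.35
tool_pos: [0.5823, 0.2145, 0.2576]
ee_rot: [3.141, -0.0, 1.429]
contact_force: [-3.8, -0.3, 8.9]
width: 0.0526
finger_force: 64.9
```

Request:
{"name": "arm_command", "arguments": {
  "steps": [
    [[0,0,0],[0,0,-1],-1],
    [[0,0,0],[0,0,-2],-1],
    [[0,0,0],[0,0,-2],-1]
  ]
}}

```text
time: 12.65
tool_pos: [0.5824, 0.2145, 0.2569]
ee_rot: [3.139, -0.001, 1.429]
contact_force: [-7.3, -0.9, 22.5]
width: 0.0524
finger_force: 66.3
```

Request:
{"name": "arm_command", "arguments": {
  "steps": [
    [[0,0,0],[-0.4,0,2],-1],
    [[0,0,0],[-0.8,0,2.3],-1],
    [[0,0,0],[-0.8,0,2.3],-1],
    [[0,0,0],[-0.8,0,2.3],-1]
  ]
}}

```text
time: 13.05
tool_pos: [0.5817, 0.2144, 0.2576]
ee_rot: [3.14, -0.001, 1.429]
contact_force: [0.8, -0.1, 8.1]
width: 0.0521
finger_force: 64.2
```

Request:
{"name": "arm_command", "arguments": {
  "steps": [
    [[0,0,4],[0,0,0.2],-1],
    [[0,0,8],[0,0,0.4],-1],
    [[0,0,8],[0,0,0.4],-1]
  ]
}}

```text
time: 13.35
tool_pos: [0.5817, 0.2144, 0.2581]
ee_rot: [3.14, -0.0, 1.571]
contact_force: [0.1, 0.2, 9.4]
width: 0.0526
finger_force: 64.7
```

Request:
{"name": "arm_command", "arguments": {
  "steps": [
    [[0,0,4],[0,0,0.2],-1],
    [[0,0,8],[0,0,0.4],-1],
    [[0,0,8],[0,0,0.4],-1]
  ]
}}

```text
time: 13.65
tool_pos: [0.5815, 0.2143, 0.2582]
ee_rot: [3.141, 0.0, 1.711]
contact_force: [-2.6, -2.3, 9.0]
width: 0.0526
finger_force: 64.6
```

Request:
{"name": "arm_command", "arguments": {
  "steps": [
    [[0,0,4],[0,0,0.2],-1],
    [[0,0,8],[0,0,0.3],-1],
    [[0,0,8],[0,0,0.3],-1]
  ]
}}

```text
time: 13.95
tool_pos: [0.5813, 0.2144, 0.2576]
ee_rot: [-3.141, -0.0, 1.849]
contact_force: [-0.1, 0.4, -1.2]
width: 0.0525
finger_force: 63.7
```

Request:
{"name": "arm_command", "arguments": {
  "steps": [
    [[0,0,4],[0,0,0.1],-1],
    [[0,0,8],[0,0,0.2],-1],
    [[0,0,8],[0,0,0.2],-1]
  ]
}}

```text
time: 14.25
tool_pos: [0.5814, 0.2144, 0.2579]
ee_rot: [-3.141, -0.0, 1.987]
contact_force: [-0.4, -1.0, -1.5]
width: 0.0525
finger_force: 63.7
```

Request:
{"name": "arm_command", "arguments": {
  "steps": [
    [[0,0,0],[0,0,-2],-1],
    [[0,0,0],[0,0,-4],-1],
    [[0,0,0],[0,0,-5.5],-1],
    [[0,0,0],[0,0,-6],-1],
    [[0,0,0],[0,0,-6],-1]
  ]
}}

```text
time: 14.75
tool_pos: [0.5814, 0.2144, 0.2522]
ee_rot: [-3.141, 0.0, 1.987]
contact_force: [-0.0, -1.7, 0.6]
width: 0.0526
finger_force: 63.7
```

Request:
{"name": "arm_command", "arguments": {
  "steps": [
    [[0,0,0],[0,0,-1],-1],
    [[0,0,0],[0,0,-2],-1],
    [[0,0,0],[0,0,-2],-1]
  ]
}}

```text
time: 15.05
tool_pos: [0.5815, 0.2144, 0.2515]
ee_rot: [3.141, 0.0, 1.987]
contact_force: [-5.2, -1.7, 14.0]
width: 0.0527
finger_force: 65.5
```

The drop came about 24° in, at a height near the top. To be sure it counts I'll go on to the next start.

Request:
{"name": "arm_command", "arguments": {
  "steps": [
    [[0,0,0],[0,0,1.2],-1],
    [[0,0,8],[0,0,1.7],-1],
    [[0,0,16],[0,0,2.2],-1],
    [[0,0,24],[0,0,2.8],-1],
    [[0,0,32],[0,0,3.3],-1],
    [[0,0,40],[0,0,3.8],-1],
    [[0,0,40],[0,0,3.8],-1]
  ]
}}

```text
time: 15.75
tool_pos: [0.5816, 0.2144, 0.2546]
ee_rot: [3.141, 0.001, 2.688]
contact_force: [0.5, 0.3, 4.0]
width: 0.0523
finger_force: 64.1
```

Request:
{"name": "arm_command", "arguments": {
  "steps": [
    [[0,0,8],[0,0,0.5],-1],
    [[0,0,16],[0,0,1.1],-1],
    [[0,0,24],[0,0,1.6],-1],
    [[0,0,32],[0,0,2.1],-1],
    [[0,0,32],[0,0,2.1],-1]
  ]
}}

```text
time: 16.25
tool_pos: [0.5816, 0.2144, 0.2566]
ee_rot: [-3.142, 0.001, -3.04]
contact_force: [0.8, -0.1, 6.3]
width: 0.0524
finger_force: 64.3
```

Request:
{"name": "arm_command", "arguments": {
  "steps": [
    [[0,0,8],[0,0,0.5],-1],
    [[0,0,16],[0,0,1],-1],
    [[0,0,16],[0,0,1],-1]
  ]
}}

```text
time: 16.55
tool_pos: [0.5816, 0.2144, 0.2576]
ee_rot: [-3.141, 0.001, -2.762]
contact_force: [1.6, 0.3, 5.7]
width: 0.0527
finger_force: 64.6
```

Request:
{"name": "arm_command", "arguments": {
  "steps": [
    [[0,0,4],[0,0,0.3],-1],
    [[0,0,8],[0,0,0.5],-1],
    [[0,0,8],[0,0,0.5],-1]
  ]
}}

```text
time: 16.85
tool_pos: [0.5816, 0.2144, 0.2581]
ee_rot: [-3.141, 0.001, -2.625]
contact_force: [0.6, -0.2, 6.0]
width: 0.0526
finger_force: 64.5
```

Request:
{"name": "arm_command", "arguments": {
  "steps": [
    [[0,0,3],[0,0,0.2],-1],
    [[0,0,5],[0,0,0.3],-1],
    [[0,0,5],[0,0,0.3],-1]
  ]
}}

```text
time: 17.15
tool_pos: [0.5815, 0.2144, 0.2584]
ee_rot: [-3.141, 0.001, -2.539]
contact_force: [-0.4, -1.3, 6.0]
width: 0.0523
finger_force: 64.4
```

Request:
{"name": "arm_command", "arguments": {
  "steps": [
    [[0,0,4],[0,0,0.2],-1],
    [[0,0,4],[0,0,0.2],-1],
    [[0,0,4],[0,0,0.2],-1]
  ]
}}

```text
time: 17.45
tool_pos: [0.5815, 0.2145, 0.2583]
ee_rot: [-3.141, 0.001, -2.469]
contact_force: [0.6, 2.1, 4.5]
width: 0.0528
finger_force: 64.1
```

Request:
{"name": "arm_command", "arguments": {
  "steps": [
    [[0,0,4],[0,0,0.1],-1],
    [[0,0,4],[0,0,0.1],-1],
    [[0,0,4],[0,0,0.1],-1]
  ]
}}

```text
time: 17.75
tool_pos: [0.5814, 0.2142, 0.2578]
ee_rot: [-3.141, -0.001, -2.397]
contact_force: [0.6, -2.8, -1.3]
width: 0.0523
finger_force: 63.7
```

Request:
{"name": "arm_command", "arguments": {
  "steps": [
    [[0,0,4],[0,0,0],-1],
    [[0,0,4],[0,0,0],-1]
  ]
}}

```text
time: 17.95
tool_pos: [0.5814, 0.2144, 0.258]
ee_rot: [3.141, -0.0, -2.325]
contact_force: [0.7, 1.2, -1.2]
width: 0.0523
finger_force: 63.7
```

Request:
{"name": "arm_command", "arguments": {
  "steps": [
    [[0,0,0],[0,0,-2],-1],
    [[0,0,0],[0,0,-4],-1],
    [[0,0,0],[0,0,-6],-1],
    [[0,0,0],[0,0,-7],-1],
    [[0,0,0],[0,0,-7.4],-1],
    [[0,0,0],[0,0,-7.4],-1]
  ]
}}

```text
time: 18.55
tool_pos: [0.5814, 0.2144, 0.2513]
ee_rot: [-3.141, 0.0, -2.324]
contact_force: [-3.0, -0.3, 4.9]
width: 0.0523
finger_force: 64.4
```

Request:
{"name": "arm_command", "arguments": {
  "steps": [
    [[0,0,-8],[0,0,-0.4],-1],
    [[0,0,-16],[0,0,-0.9],-1],
    [[0,0,-24],[0,0,-1.4],-1],
    [[0,0,-24],[0,0,-1.4],-1]
  ]
}}

```text
time: 18.95
tool_pos: [0.5815, 0.2144, 0.2498]
ee_rot: [-3.141, 0.001, -2.746]
contact_force: [-0.9, -0.6, 4.7]
width: 0.0523
finger_force: 64.1
```

Request:
{"name": "arm_command", "arguments": {
  "steps": [
    [[0,0,-8],[0,0,-0.5],-1],
    [[0,0,-16],[0,0,-1.1],-1],
    [[0,0,-24],[0,0,-1.6],-1],
    [[0,0,-32],[0,0,-2.1],-1],
    [[0,0,-40],[0,0,-2.7],-1],
    [[0,0,-48],[0,0,-3.2],-1],
    [[0,0,-48],[0,0,-3.2],-1]
  ]
}}

```text
time: 19.65
tool_pos: [0.5815, 0.2144, 0.2466]
ee_rot: [3.141, 0.0, 2.704]
contact_force: [0.5, -0.3, 4.8]
width: 0.0518
finger_force: 64.2
```

```bash
python3 -c "
from h import *
s=read_state(); print({k:np.round(s[k],4) for k in ['tool_pos','ee_rot','contact_force','torque','tau']})"
```

```text
{'tool_pos': array([0.5815, 0.2144, 0.2466]), 'ee_rot': array([3.1413e+00, 4.0000e-04, 2.7041e+00]), 'contact_force': array([ 0.4899, -0.3229,  4.7601]), 'torque': array([-0.0956, -0.0383, -0.1087]), 'tau': array([ 2.95800e-01, -8.08815e+01, -5.02489e+01,  6.74000e-02,
       -7.08000e-02,  4.31600e+00])}
```

Request:
{"name": "arm_command", "arguments": {
  "steps": [
    [[0,0,-8],[0,0,-0.5],-1],
    [[0,0,-16],[0,0,-1],-1],
    [[0,0,-16],[0,0,-1],-1],
    [[0,0,-16],[0,0,-1],-1]
  ]
}}

```text
time: 20.05
tool_pos: [0.5815, 0.2145, 0.2457]
ee_rot: [3.141, 0.0, 2.431]
contact_force: [-0.0, 0.2, 5.5]
width: 0.0523
finger_force: 64.4
```

```bash
cat > t.py <<'E'
from h import *
s=read_state(); print({k:np.round(s[k],4) for k in ['tool_pos','ee_rot','contact_force','torque']},s['tau'][5],s['qpos'][5])
E
python3 t.py
```

```text
{'tool_pos': array([0.5815, 0.2145, 0.2457]), 'ee_rot': array([3.1410e+00, 4.0000e-04, 2.4315e+00]), 'contact_force': array([-0.0253,  0.1723,  5.453 ]), 'torque': array([-0.0368,  0.0019, -0.0551])} 0.36123404279351234 -0.631590253234523
```

Request:
{"name": "arm_command", "arguments": {
  "steps": [
    [[0,0,-6],[0,0,-0.1],-1],
    [[0,0,-12],[0,0,-0.3],-1],
    [[0,0,-12],[0,0,-0.3],-1],
    [[0,0,-12],[0,0,-0.3],-1]
  ]
}}

```text
time: 20.45
tool_pos: [0.5816, 0.2145, 0.2457]
ee_rot: [3.14, 0.0, 2.222]
contact_force: [0.3, 0.3, 7.6]
width: 0.0523
finger_force: 64.6
```

```bash
python3 t.py
```

```text
{'tool_pos': array([0.5816, 0.2145, 0.2457]), 'ee_rot': array([3.1404e+00, 4.0000e-04, 2.2222e+00]), 'contact_force': array([0.2989, 0.2517, 7.6275]), 'torque': array([ 0.0905, -0.0127, -0.0337])} 0.23806946352124214 -0.4222870923838302
```

Request:
{"name": "arm_command", "arguments": {
  "steps": [
    [[0,0,-4],[0,0,0.5],-1],
    [[0,0,-8],[0,0,0.5],-1],
    [[0,0,-8],[0,0,0.5],-1]
  ]
}}

```text
time: 20.75
tool_pos: [0.5815, 0.2145, 0.2457]
ee_rot: [3.141, 0.0, 2.08]
contact_force: [1.3, 1.2, 4.8]
width: 0.0522
finger_force: 64.1
```

```bash
python3 t.py
```

```text
{'tool_pos': array([0.5815, 0.2145, 0.2457]), 'ee_rot': array([3.1411, 0.    , 2.08  ]), 'contact_force': array([1.3477, 1.1773, 4.7507]), 'torque': array([ 0.1634, -0.0421, -0.0288])} 2.1045702695846558 -0.2800888110387181
```

Request:
{"name": "arm_command", "arguments": {
  "steps": [
    [[0,0,-3],[0,0,0],-1],
    [[0,0,-6],[0,0,0],-1],
    [[0,0,-6],[0,0,0],-1]
  ]
}}

```text
time: 21.05
tool_pos: [0.5815, 0.2145, 0.2457]
ee_rot: [3.141, 0.0, 1.975]
contact_force: [0.9, 0.7, 6.0]
width: 0.0525
finger_force: 64.2
```

```bash
python3 t.py
```

```text
{'tool_pos': array([0.5815, 0.2145, 0.2457]), 'ee_rot': array([3.1411, 0.    , 1.9751]), 'contact_force': array([0.8796, 0.7469, 5.9562]), 'torque': array([ 0.1773, -0.1632, -0.0685])} 1.414644531905651 -0.17523919603255056
```

Request:
{"name": "arm_command", "arguments": {
  "steps": [
    [[0,0,-4],[0,0,0],-1],
    [[0,0,-4],[0,0,0],-1],
    [[0,0,-4],[0,0,0],-1]
  ]
}}

```text
time: 21.35
tool_pos: [0.5815, 0.2145, 0.2457]
ee_rot: [3.141, -0.0, 1.907]
contact_force: [0.5, 0.9, 5.5]
width: 0.0526
finger_force: 64.3
```

```bash
python3 t.py
```

```text
{'tool_pos': array([0.5815, 0.2145, 0.2457]), 'ee_rot': array([ 3.1411e+00, -1.0000e-04,  1.9065e+00]), 'contact_force': array([0.4835, 0.8773, 5.5323]), 'torque': array([ 0.1954, -0.1493, -0.1275])} 0.09064695099368691 -0.10670933175877133
```

Request:
{"name": "arm_command", "arguments": {
  "steps": [
    [[0,0,-4],[0,0,0],-1],
    [[0,0,-4],[0,0,0],-1],
    [[0,0,-4],[0,0,0],-1]
  ]
}}

```text
time: 21.65
tool_pos: [0.5815, 0.2145, 0.2457]
ee_rot: [3.141, -0.0, 1.837]
contact_force: [1.5, 1.4, 5.4]
width: 0.0524
finger_force: 64.3
```

```bash
python3 t.py
```

```text
{'tool_pos': array([0.5815, 0.2145, 0.2457]), 'ee_rot': array([ 3.1411e+00, -1.0000e-04,  1.8366e+00]), 'contact_force': array([1.5078, 1.3565, 5.4352]), 'torque': array([ 0.239 , -0.2364, -0.2056])} 0.02494328306056559 -0.03679209573532067
```

Request:
{"name": "arm_command", "arguments": {
  "steps": [
    [[0,0,-3],[0,0,0],-1],
    [[0,0,-3],[0,0,0],-1],
    [[0,0,-3],[0,0,0],-1]
  ]
}}

```text
time: 21.95
tool_pos: [0.5815, 0.2145, 0.2457]
ee_rot: [3.141, -0.0, 1.784]
contact_force: [2.5, 2.4, 5.2]
width: 0.0525
finger_force: 64.3
```

```bash
python3 t.py
```

```text
{'tool_pos': array([0.5815, 0.2145, 0.2457]), 'ee_rot': array([ 3.1411e+00, -2.0000e-04,  1.7839e+00]), 'contact_force': array([2.491 , 2.4301, 5.1737]), 'torque': array([ 0.4368, -0.4018, -0.0549])} 0.06717577809467912 0.0158577219279256
```

Request:
{"name": "arm_command", "arguments": {
  "steps": [
    [[0,0,0],[0.4,0.4,0.3],-1],
    [[0,0,0],[0.4,0.4,0.3],-1]
  ]
}}

```text
time: 22.15
tool_pos: [0.5818, 0.2147, 0.2457]
ee_rot: [-3.141, 0.0, 1.782]
contact_force: [-0.3, -0.2, 4.6]
width: 0.0525
finger_force: 64.2
```

```bash
cat > t.py <<'E'
from h import *
L=[]
for i in range(5):
    s=read_state(); L.append(list(s["contact_force"])+list(s["torque"])+[s["tau"][5],s["ee_rot"][2]]); imaging.grab_frame("wrist")
L=np.array(L); print(np.round(L.mean(0),3)); print(np.round(L[:,5],3),np.round(L[:,6],2),s["time"])
E
python3 t.py
```

```text
[-1.105 -1.06   4.408 -0.214  0.158  0.084 -0.007  1.78 ]
[0.079 0.063 0.108 0.083 0.087] [-0.06 -0.04 -0.01  0.02  0.05] 22.35
```

Request:
{"name": "arm_command", "arguments": {
  "steps": [
    [[0,0,-3],[0,0,0],-1],
    [[0,0,-3],[0,0,0],-1]
  ]
}}

```text
time: 22.6
tool_pos: [0.5818, 0.2148, 0.2457]
ee_rot: [-3.141, 0.0, 1.725]
contact_force: [-0.1, -1.6, 3.0]
width: 0.0525
finger_force: 64.1
```

```bash
python3 t.py
```

```text
[ 0.142 -0.824  2.33  -0.138 -0.074 -0.159  0.329  1.727]
[-0.224 -0.133 -0.187 -0.15  -0.102] [ 1.22  0.54  0.09 -0.08 -0.13] 22.8
```

Request:
{"name": "arm_command", "arguments": {
  "steps": [
    [[0,0,-0.4],[0,0,0],-1],
    [[0,0,-0.8],[0,0,0],-1],
    [[0,0,-1.2],[0,0,0],-1],
    [[0,0,-1.6],[0,0,0],-1],
    [[0,0,-2],[0,0,0],-1]
  ]
}}

```text
time: 23.35
tool_pos: [0.5818, 0.2148, 0.2457]
ee_rot: [-3.141, -0.0, 1.69]
contact_force: [1.6, 0.9, 0.1]
width: 0.0526
finger_force: 63.6
```

```bash
python3 t.py
```

```text
[ 1.882  0.499 -0.467 -0.    -0.286  0.443  0.398  1.691]
[0.494 0.422 0.459 0.431 0.407] [0.29 0.19 0.59 0.49 0.43] 23.55
```

Request:
{"name": "arm_command", "arguments": {
  "steps": [
    [[0,0,-0.4],[0,0,0],-1],
    [[0,0,-0.8],[0,0,0],-1],
    [[0,0,-1.2],[0,0,0],-1],
    [[0,0,-1.6],[0,0,0],-1],
    [[0,0,-2],[0,0,0],-1]
  ]
}}

```text
time: 24.1
tool_pos: [0.5818, 0.2148, 0.2457]
ee_rot: [-3.141, -0.0, 1.655]
contact_force: [2.5, 0.9, -2.9]
width: 0.0525
finger_force: 63.5
```

```bash
python3 t.py
```

```text
[ 2.974  1.213 -2.937  0.186 -0.564  0.57   0.535  1.655]
[0.608 0.607 0.567 0.547 0.52 ] [0.45 0.31 0.72 0.63 0.56] 24.3
```

Request:
{"name": "arm_command", "arguments": {
  "steps": [
    [[0,0,0.5],[0,0,0],-1],
    [[0,0,1],[0,0,0],-1]
  ]
}}

```text
time: 24.55
tool_pos: [0.5818, 0.2148, 0.2457]
ee_rot: [-3.141, -0.0, 1.674]
contact_force: [2.6, 0.4, -4.4]
width: 0.0526
finger_force: 63.5
```

```bash
python3 t.py
```

```text
[ 2.842  1.484 -4.607  0.226 -0.558  0.052  0.058  1.674]
[-0.076  0.069  0.082  0.092  0.093] [ 0.21  0.32 -0.19 -0.07  0.01] 24.75
```

Request:
{"name": "arm_command", "arguments": {
  "steps": [
    [[0,0,0],[0.3,0.2,-0.6],-1],
    [[0,0,0],[0.3,0.2,-0.6],-1],
    [[0,0,0],[0.3,0.2,-0.6],1],
    [[0,0,0],[0.3,0.2,-0.6],1],
    [[0,0,0],[0.3,0.2,-0.6],1],
    [[0,0,0],[0.3,0.2,-0.6],1],
    [[0,0,0],[0,0,15],1],
    [[0,0,0],[0,0,45],1],
    [[0,0,0],[0,0,85],1],
    [[0,0,0],[0,0,127],1],
    [[0,0,0],[0,0,127],1],
    [[0,0,0],[0,0,127],1]
  ]
}}

```text
time: 26.0
tool_pos: [0.5817, 0.2148, 0.3746]
ee_rot: [3.139, -0.0, 1.673]
contact_force: [-0.6, -1.1, -0.1]
width: 0.0854
finger_force: 0.0
```

```bash
python3 -c "
from h import *
s=read_state();print(s['time'],s['tool_pos'],s['contact_force'],s['width'])
f=grab('wrist','w4.png'); print(dark(f,[.5818,.2147,.1],.102,1000),proj(f,[.5818,.2147,.1021]))
g=grab('scene'); u,v=proj(g,[.582,.214,.09]).astype(int)
a=cv2.resize(g['img'][v-50:v+50,u-60:u+60,::-1],(480,400),interpolation=2)
u,v=proj(f,[.582,.214,.09]).astype(int); b=cv2.resize(f['img'][v-60:v+60,u-45:u+45,::-1],(300,400)); cv2.imwrite('pics/e.png',np.hstack([a,b]))"
```

```text
26.0 [0.58167397 0.21478925 0.37462291] [-0.57619539 -1.05767737 -0.07788775] 0.08544427285588195
((np.int64(279), np.int64(205)), array([ 249,  166,   65,   70, 3542], dtype=int32), ((280.5130920410156, 200.87893676757812), (64.34110260009766, 70.01215362548828), 179.17958068847656), array([0.58190547, 0.21950614, 0.102     ])) [279.77726167 206.52784648]
```

View pics/e.png

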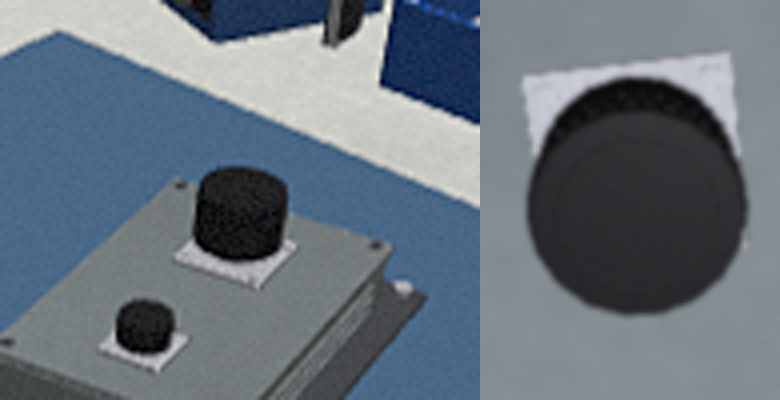

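The cap sits level and fully down just above the flange, released, and nothing is touching it.

```bash
python3 -c "
from plant import job
print(job.finish_job())"
```

```text
the job is handed in; nothing more can be done
None
```

The job is handed in (no verdict was shown): the large cap was turned back to two drops, screwed fully down level and released. However, tightening peaked at about 0.6 N m, above the 0.3 N m forcing limit, before I eased back to near zero, so the thread may count as forced.

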